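# Fill the calibration tray in two neat rows

## Robot

A 6-joint arm with a two-finger parallel gripper is mounted at the origin on the work surface. World frame = base frame: x ahead of the robot, y to its left, z up, the work surface at z = 0. Lengths are in m, angles in rad, forces in N, time in s.
With the tool pointing down it reaches from about 0.275 to 1 m from the base axis. Payload 8.4 kg.
Tool frame: the origin (TCP) lies at the very end of the fingers, on their centre line; the grasp point (between the pads) lies 19 mm behind it; z points along the fingers, y is the direction in which the jaws open and shut (so a half turn about z gives the same grasp; the last joint's range is limited). The gripper opens to 85 mm and grips with 20 to 120 N. Pads are 22 mm wide; open, the fingers measure 114 mm over their backs; the gripper's body (76 mm by 85 mm) begins 54 mm behind the grasp point. The pads swing forward as they close: fully open they stand 13 mm farther back than shut.
Start: joints at [-1.251, 0.353, 1.633, -0, 1.155, -0.002], TCP at [0.198, -0.593, 0.231] pointing down, gripper open.
Joint ranges: [-2.63, 2.63], [-0.92, 2.1], [0.06, 2.66], [-1.3, 4.44], [0, 2.69], [-3.02, 3.02]. Speed limits (rad/s): [2.22, 2.22, 2.79, 3.14, 3.14, 3.14].

## Interface

Orientations are given as a rotation vector (axis times angle).
In Python, from plant import sense, snapshot, env gives the robot as it stands. The module is installed in compiled form; this text tells all that it offers.
- The arm moves only by the tool send_rows, never from a script. Its argument "deltas" is a list that holds one entry, the list of rows, each a list of 7 numbers: the opening, from -1 (shut) to 1 (fully open), then the shift along the world's x, y, z in cm, then the turn, a rotation vector about the world's x, y, z in rad. A call has 1 to 8 rows; each row is the pose to reach, as a shift and turn from the pose measured when the call began; what a row does not reach only later rows make up. A row lasts 1/10 s, in which the tool goes at most 50 mm and 8.59 degrees, less where a joint would pass 70% of its speed; a pose out of reach is approached as far as the arm can. A call with a gripper value outside its range is refused whole. The fingers move at their own pace and stop on an object; the grip force is fixed at half the most. Time passes only in rows, so rows that repeat a pose let the fingers close. It gives the time, the measured TCP pose, the force and the opening at its end, in the units of the state.
- sense(): the state, without advancing time (a new reading comes with each control period).
- snapshot(name): name is "scene" or "top" or "wrist"; returns a dict with "img" (420x560x3 uint8, red, green, blue), "intrinsics" (3x3 intrinsics, pixels), "R" (3x3) and "t" (3): a world point X has camera coordinates R X + t; the wrist camera has in their place "mount" (4x4, takes a point from camera to tool coordinates, whose origin is the TCP and whose axes are the flange's). Camera axes: x right, y down, z forward; pixel columns grow to the right and rows downward; lengths in m; the calibration is good to about 2 mm. A picture is of the moment at which its call begins: read the wrist's pose just before it. There is no depth.
- env.hand_in(): hands the job in, once; it reports no verdict.
The state is a dict: "clock": time; "joint_positions": joint angles; "dq": joint speeds; "joint_torque": joint torques, N m; "tcp_pos": TCP position; "orientation": TCP orientation; "force": force on the tool from outside, world axes, zero at the start; "moment": the same for the moment, N m; "width": finger opening in m.
Only numpy, scipy, OpenCV 4.12 (cv2) and the standard library are available. Lean on these libraries where they do the work, as an engineer would, in place of code of your own. Each camera call takes 0.05 s, during which the arm holds its last target.

## Task

Finish laying out the tray: bring the two small ring-handled slate weights and the two standing glass tubes from the rubber mat and stand each in the middle of a free cork pad, so that one row is all weights and the other all tubes, in the rows that the weight and the tube already on the tray have begun. Turn each weight so that its ring lies along the row, keep the tubes upright, and leave the pieces already on the tray and everything else on the shelf undisturbed.

Things in the scene. Friction and masses are not known exactly. Their poses are not given: they have to be found in the camera images.
- tray: shallow teak tray, 184 x 262 mm (x by y), rim 14 mm high, with two rows of three cork pads along its length. Origin: centre of its underside; y is its long direction, along the rows. It may lie on the robot's left or right, and either of its rows may be the weights' row.
- pad_a1_top (a point): square cork pad, 54 x 54 mm, inlaid in the tray in the weights' row; this point is the centre of its top face, on which the piece stands, 8 mm above the shelf; y runs along the row, pads of a row 76 mm apart, rows 74 mm apart. Which place in the row has which pad number varies. weight1 already stands here.
- pad_a2_top (a point): square cork pad, 54 x 54 mm, inlaid in the tray in the weights' row; this point is the centre of its top face, on which the piece stands, 8 mm above the shelf; y runs along the row, pads of a row 76 mm apart, rows 74 mm apart. Which place in the row has which pad number varies. Empty at the start.
- pad_a3_top (a point): square cork pad, 54 x 54 mm, inlaid in the tray in the weights' row; this point is the centre of its top face, on which the piece stands, 8 mm above the shelf; y runs along the row, pads of a row 76 mm apart, rows 74 mm apart. Which place in the row has which pad number varies. Empty at the start.
- pad_b1_top (a point): square cork pad, 54 x 54 mm, inlaid in the tray in the tubes' row; this point is the centre of its top face, on which the piece stands, 8 mm above the shelf; y runs along the row, pads of a row 76 mm apart, rows 74 mm apart. Which place in the row has which pad number varies. tube1 already stands here.
- pad_b2_top (a point): square cork pad, 54 x 54 mm, inlaid in the tray in the tubes' row; this point is the centre of its top face, on which the piece stands, 8 mm above the shelf; y runs along the row, pads of a row 76 mm apart, rows 74 mm apart. Which place in the row has which pad number varies. Empty at the start.
- pad_b3_top (a point): square cork pad, 54 x 54 mm, inlaid in the tray in the tubes' row; this point is the centre of its top face, on which the piece stands, 8 mm above the shelf; y runs along the row, pads of a row 76 mm apart, rows 74 mm apart. Which place in the row has which pad number varies. Empty at the start.
- weight1_mid (a point): round slate calibration weight with an upright brass ring handle: slate disc 50 mm diameter, 30 mm high; ring in the body's x-z plane, 38 mm outer and 18 mm inner diameter, of 10 mm round bar, centre 53 mm above the foot, top at 72 mm. About 200 g. This point is on its axis 36 mm above the foot (half-way up); x runs along the ring, y is the ring's thickness (pinch direction), z up. Already on the tray, in its place.
- weight2_mid (a point): round slate calibration weight with an upright brass ring handle: slate disc 50 mm diameter, 30 mm high; ring in the body's x-z plane, 38 mm outer and 18 mm inner diameter, of 10 mm round bar, centre 53 mm above the foot, top at 72 mm. About 200 g. This point is on its axis 36 mm above the foot (half-way up); x runs along the ring, y is the ring's thickness (pinch direction), z up. Starts on the rubber mat.
- weight3_mid (a point): round slate calibration weight with an upright brass ring handle: slate disc 50 mm diameter, 30 mm high; ring in the body's x-z plane, 38 mm outer and 18 mm inner diameter, of 10 mm round bar, centre 53 mm above the foot, top at 72 mm. About 200 g. This point is on its axis 36 mm above the foot (half-way up); x runs along the ring, y is the ring's thickness (pinch direction), z up. Starts on the rubber mat.
- tube1_mid (a point): sealed flat-bottomed glass sample tube, standing: round glass body 30 mm diameter and 66 mm high, metal cap 27 mm diameter above it, 85 mm high in all, about 60 g, tips easily. This point is on its axis 42.5 mm above the foot. Already on the tray, in its place.
- tube2_mid (a point): sealed flat-bottomed glass sample tube, standing: round glass body 30 mm diameter and 66 mm high, metal cap 27 mm diameter above it, 85 mm high in all, about 60 g, tips easily. This point is on its axis 42.5 mm above the foot. Starts on the rubber mat.
- tube3_mid (a point): sealed flat-bottomed glass sample tube, standing: round glass body 30 mm diameter and 66 mm high, metal cap 27 mm diameter above it, 85 mm high in all, about 60 g, tips easily. This point is on its axis 42.5 mm above the foot. Starts on the rubber mat.
- dome_mid (a point): pale blue plastic sensor dome, loose, 73 mm diameter, 58 mm high, among the pieces on the mat; not to be moved. Point half-way up its axis.
- level_mid (a point): low round brass spirit level, loose, 46 mm diameter, 21 mm high, among the pieces on the mat; not to be moved. Point half-way up its axis.
- rack: wooden test-tube rack at the far edge of the mat, fixed, 44 x 150 mm (x by y), with three slim tubes whose caps reach 98 mm above its foot; not to be touched. Origin: centre of its underside.
- thermometer: brass thermometer plate on a teak foot, 60 x 70 mm foot, 177 mm high, fixed, at the back; not to be touched. Origin: centre of its underside.
- mat: pale grey rubber mat, 270 x 280 x 2 mm, fixed; the loose pieces start on it in two uneven rows, in any order, 60 to 120 mm between neighbours' axes. Origin: centre of its underside.

How it is judged:
By the outcome, as a careful person would: the job done as asked, in the order asked, and still so for the second after the job is handed in, with the robot touching nothing.
It also fails if it takes over 72 s, if anything falls off the work surface, if the arm or the gripper's body presses on something with over 40 N, if the wrist force passes 120 N, or if a joint passes its speed limit or range.

## Working session

There is one attempt and no reset: what is moved stays moved. The work goes in short steps, Python scripts to look and compute and a tool call to move; the robot and the scene stay as the last step left them, time stands still between calls to the robot, and variables do not carry over. Pictures are saved under pics/ and viewed, and the job is handed in when it is done.

Besides the shell and the picture viewer there is one more tool, called as a command line: name --argument value ..., lists and objects as JSON in quotes. send_rows: Moves the arm, as the interface text tells. Its arguments: {"type":"object","properties":{"deltas":{"type":"array","items":{"type":"array","items":{"type":"array","items":{"type":"number"}}}}},"required":["deltas"]}

```bash
mkdir -p pics; ls
python3 - <<'E'
from plant import sense,snapshot,env
import cv2,numpy as np
s=sense();print(s)
for n in("scene","top","wrist"):
    d=snapshot(n);cv2.imwrite(f"pics/{n}0.png",d["img"][:,:,::-1]);np.savez(f"pics/{n}0.npz",**d)
    print(n,{k:np.round(v,4).tolist() for k,v in d.items() if k!="img"})
E
```

```text
pics
{'clock': 0.0, 'joint_positions': array([-1.25138094e+00,  3.53622806e-01,  1.63415854e+00, -6.33322937e-06,
        1.15519171e+00, -2.40749403e-03]), 'dq': array([ 0.00091042, -0.0010742 , -0.00024601, -0.00019935, -0.00094866,
        0.00177424]), 'joint_torque': array([-4.23548427e-04, -6.05252481e+01, -3.42065191e+01, -9.28525856e-05,
        9.41554550e-03,  1.10214353e-05]), 'tcp_pos': array([ 0.19752621, -0.59245317,  0.23056707]), 'orientation': array([-3.09966325e+00, -5.03125224e-01,  3.51084254e-04]), 'force': array([-0.31069713, -1.07763096, -0.12920892]), 'moment': array([ 0.02662225, -0.02375054,  0.03048729]), 'width': 0.08513408329120753}
scene {'intrinsics': [[419.6532, 0.0, 285.352], [0.0, 419.6532, 216.401], [0.0, 0.0, 1.0]], 'R': [[0.4298, 0.9029, -0.0029], [0.7589, -0.3629, -0.5408], [-0.4893, 0.2302, -0.8412]], 't': [-0.264, -0.4285, 1.1623]}
top {'intrinsics': [[532.5744, 0.0, 273.6295], [0.0, 532.5744, 208.8725], [0.0, 0.0, 1.0]], 'R': [[-0.009, -1.0, 0.0026], [-0.992, 0.0086, -0.1257], [0.1257, -0.0037, -0.9921]], 't': [0.0135, 0.6515, 1.0956]}
wrist {'intrinsics': [[295.4404, 0.0, 281.2846], [0.0, 295.4404, 207.3044], [0.0, 0.0, 1.0]], 'mount': [[-0.0, -0.9562, -0.2926, 0.0765], [1.0, -0.0001, 0.0002, 0.0013], [-0.0003, -0.2926, 0.9562, -0.1425], [0.0, 0.0, 0.0, 1.0]]}
```

View pics/top0.png

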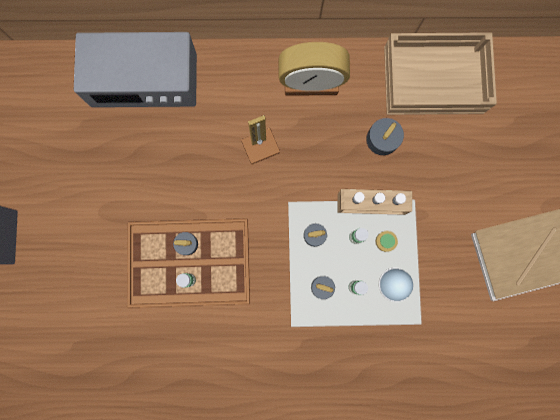

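View pics/scene0.png

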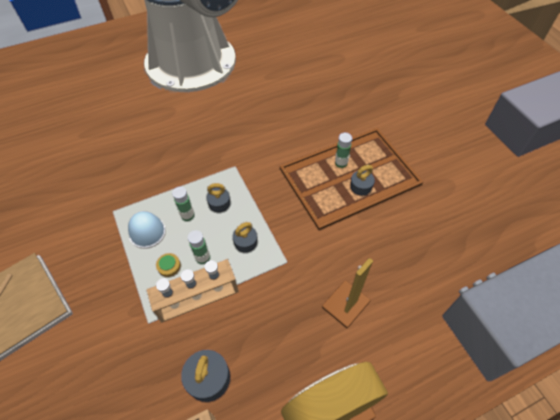

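View pics/wrist0.png

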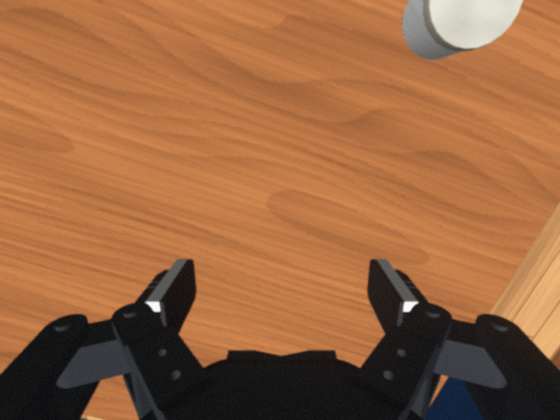

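The tray is on the robot's left (top view x 128–248, y 220–305). Its far row holds a weight at (185,243) and its near row a tube at (185,280). On the mat, the weights are near (316,235) and (323,288), the tubes near (359,237) and (359,288), and the level, dome and rack are to the right of them.

```bash
cat > h.py <<'E'
import numpy as np,cv2
from scipy.spatial.transform import Rotation as Ro
def ray(d,uv,z,pose=None):
    K=d["intrinsics"];uv=np.atleast_2d(uv).astype(float)
    c=np.c_[uv,np.ones(len(uv))]@np.linalg.inv(K).T
    if "R" in d: R=d["R"].T;o=-R@d["t"]
    else:
        p,r=pose;Rt=Ro.from_rotvec(r).as_matrix();M=d["mount"]
        R=Rt@M[:3,:3];o=Rt@M[:3,3]+p
    w=c@R.T
    return o+w*((z-o[2])/w[:,2])[:,None]
def proj(d,X,pose=None):
    X=np.atleast_2d(X)
    if "R" in d: c=X@d["R"].T+d["t"]
    else:
        p,r=pose;Rt=Ro.from_rotvec(r).as_matrix();M=d["mount"]
        R=Rt@M[:3,:3];o=Rt@M[:3,3]+p
        c=(X-o)@R
    q=c@d["intrinsics"].T
    return q[:,:2]/q[:,2:]
E
python3 - <<'E'
import cv2
im=cv2.imread("pics/top0.png")
cv2.imwrite("pics/top0a.png",cv2.resize(im[210:315,120:260],None,fx=5.5,fy=5.5,interpolation=cv2.INTER_CUBIC))
cv2.imwrite("pics/top0b.png",cv2.resize(im[185:330,285:425],None,fx=4.1,fy=4.1,interpolation=cv2.INTER_CUBIC))
E
```

```text
(no output)
```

View pics/top0a.png

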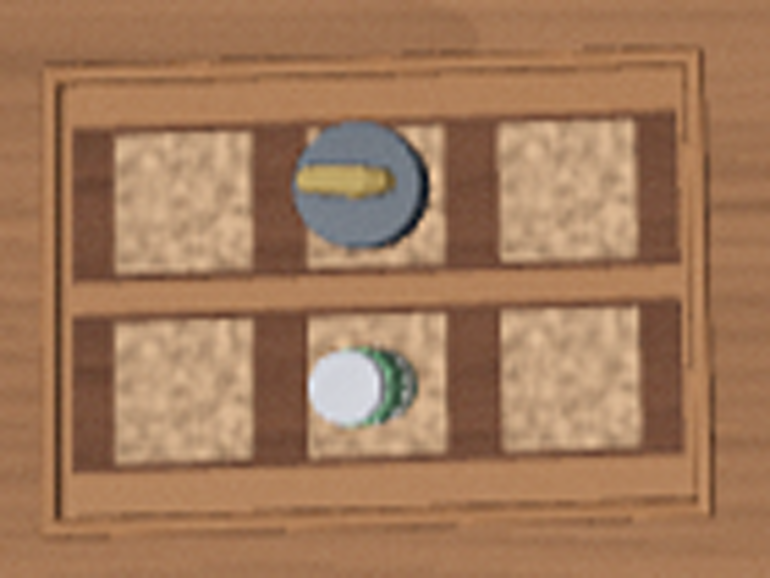

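View pics/top0b.png

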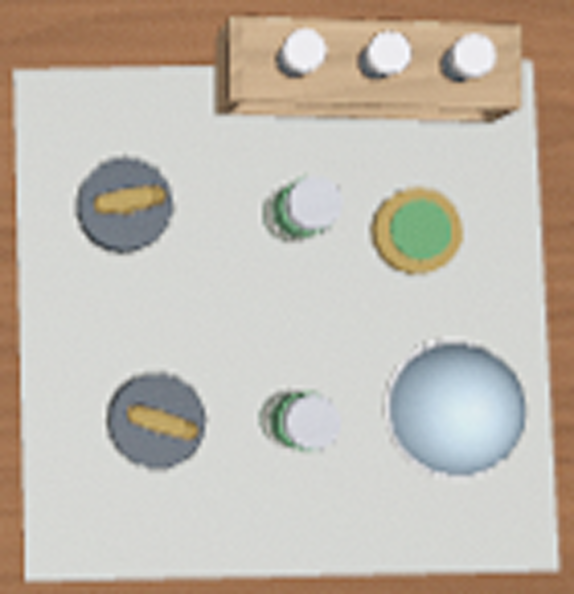

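```bash
cat > m1.py <<'E'
import sys
from h import *
d=dict(np.load("pics/top0.npz"));im=d["img"]
hsv=cv2.cvtColor(cv2.resize(im,None,fx=4,fy=4,interpolation=cv2.INTER_CUBIC),cv2.COLOR_RGB2HSV)
H,S,V=[hsv[...,i].astype(int) for i in range(3)]
def at(u,v): return hsv[int(v*4+2),int(u*4+2)]
print("slate",at(308,230),at(321,293),"cap",at(361,235),at(183,280),"gold",at(316,234),"cork",at(153,246),at(223,244),"teak",at(165,246),at(150,225),"level",at(379,241),at(387,241))
def blobs(m,rect,amin):
    u0,v0,u1,v1=[4*x for x in rect];mm=np.zeros_like(m,np.uint8);mm[v0:v1,u0:u1]=m[v0:v1,u0:u1]
    mm=cv2.morphologyEx(mm,cv2.MORPH_OPEN,np.ones((3,3)))
    out=[]
    for c in cv2.findContours(mm,cv2.RETR_EXTERNAL,cv2.CHAIN_APPROX_NONE)[0]:
        if cv2.contourArea(c)>amin: out.append(c)
    return out
px=lambda p:(np.array(p)+.5)/4-.5
A=(125,215,255,312);B=(289,185,422,328)
for nm,m,z,R in [("cap",(S<45)&(V>175),.085,A),("slate",(H>95)&(H<125)&(S>25)&(S<110)&(V<150),.03,A),("gold",(H>15)&(H<32)&(S>110),.07,A),
   ("slate",(H>95)&(H<125)&(S>25)&(V<150),.03,B),("gold",(H>12)&(H<32)&(S>90)&(V>90),.07,B)]:
    zz=z+(.008 if R is A else .002)
    for c in blobs(m,R,100):
        (cx,cy),r=cv2.minEnclosingCircle(c);rr=cv2.minAreaRect(c)
        p=ray(d,px((cx,cy)),zz)[0]
        bx=ray(d,px(cv2.boxPoints(rr)),zz)
        L=bx[[1,2]]-bx[[0,1]];k=np.argmax(np.linalg.norm(L,axis=1));a=np.degrees(np.arctan2(L[k,1],L[k,0]))
        print(nm,R is A,px((cx,cy)).round(1),"r",round(r/4,1),p.round(4),"rect ctr",ray(d,px(rr[0]),zz)[0].round(4)[:2],"ang",round(a%180,1),np.linalg.norm(L,axis=1).round(3))
E
python3 m1.py
```

```text
slate [107  36 128] [109  30 134] cap [116   9 219] [113   9 217] gold [ 22 116 191] cork [ 14  98 183] [ 15  95 183] teak [ 13  98 158] [ 13 125 163] level [ 22 112 186] [ 63  81 173]
cap True [182.6 280. ] r 7.2 [0.5031 0.1915 0.093 ] rect ctr [0.5032 0.1922] ang 153.8 [0.027 0.027]
slate True [185.2 243.2] r 12.0 [0.5802 0.1961 0.038 ] rect ctr [0.5804 0.1959] ang 89.5 [0.048 0.047]
gold True [182.4 242.2] r 8.5 [0.5797 0.1953 0.078 ] rect ctr [0.579  0.1954] ang 86.5 [0.01  0.035]
slate False [322.9 287.1] r 11.6 [ 0.4853 -0.0948  0.032 ] rect ctr [ 0.485  -0.0948] ang 89.5 [0.048 0.045]
slate False [397.1 277.1] r 14.2 [ 0.5048 -0.2526  0.032 ] rect ctr [ 0.5132 -0.254 ] ang 81.7 [0.019 0.06 ]
slate False [315.2 234.8] r 11.4 [ 0.5961 -0.0806  0.032 ] rect ctr [ 0.5962 -0.0805] ang 89.5 [0.047 0.047]
gold False [397.6 326. ] r 2.3 [ 0.407  -0.2406  0.072 ] rect ctr [ 0.4067 -0.2405] ang 89.5 [0.009 0.005]
gold False [289.6 310. ] r 3.9 [ 0.4408 -0.0227  0.072 ] rect ctr [ 0.4408 -0.0219] ang 179.3 [0.003 0.015]
gold False [324.1 287.5] r 8.8 [ 0.4853 -0.0936  0.072 ] rect ctr [ 
[... 737 characters left out ...]
.072 ] rect ctr [ 0.6415 -0.2929] ang 12.0 [0.01  0.025]
gold False [405.9 189.1] r 3.4 [ 0.6869 -0.2685  0.072 ] rect ctr [ 0.6853 -0.2677] ang 63.5 [0.006 0.014]
gold False [417.5 197.2] r 11.8 [ 0.6695 -0.292   0.072 ] rect ctr [ 0.6696 -0.2881] ang 177.5 [0.024 0.047]
gold False [397.7 187.9] r 6.4 [ 0.6897 -0.2515  0.072 ] rect ctr [ 0.6897 -0.2513] ang 89.5 [0.025 0.012]
gold False [385.3 187.1] r 3.9 [ 0.6916 -0.2257  0.072 ] rect ctr [ 0.6912 -0.225 ] ang 89.5 [0.014 0.011]
gold False [344.8 193. ] r 34.5 [ 0.6797 -0.1408  0.072 ] rect ctr [ 0.6693 -0.1406] ang 89.5 [0.143 0.056]
gold False [300. 192.] r 12.8 [ 0.6827 -0.0473  0.072 ] rect ctr [ 0.6811 -0.0466] ang 89.5 [0.046 0.034]
```

```bash
cat > m2.py <<'E'
from h import *
d=dict(np.load("pics/top0.npz"))
a=lambda p:(np.array(p)+.5)/5.5-.5+[120,210]
b=lambda p:(np.array(p)+.5)/4.1-.5+[285,185]
pads={"FL":[(113,131),(252,131),(253,272),(115,274)],"FR":[(497,121),(636,118),(638,262),(500,265)],
"NL":[(113,320),(253,318),(255,462),(115,465)],"NR":[(499,307),(637,303),(641,449),(502,454)]}
P={}
for k,v in pads.items():
    X=ray(d,a(v),.008); P[k]=X.mean(0)[:2]; print(k,P[k].round(4))
print("row dir deg",[np.degrees(np.arctan2(*(P[i]-P[j])[::-1])).round(2) for i,j in(("FL","FR"),("NL","NR"))],"col",np.degrees(np.arctan2(*(P["FL"]-P["NL"])[::-1])).round(2),np.linalg.norm(P["FL"]-P["FR"]),np.linalg.norm(P["FL"]-P["NL"]))
print("mid",(P["FL"]+P["FR"])/2,(P["NL"]+P["NR"])/2)
for v in[(315,203),(312,420)]: print("tube",ray(d,b(v),.087).round(4))
print("rack top corners",ray(d,b([(245,108),(520,112)]),.05).round(3).tolist(),"dome top",ray(d,b((458,408)),.03).round(3),"level",ray(d,b((417,230)),.023).round(3))
E
python3 m2.py
```

```text
FL [0.5761 0.2711]
FR [0.5789 0.119 ]
NL [0.5018 0.2693]
NR [0.5055 0.118 ]
row dir deg [np.float64(91.06), np.float64(91.4)] col 1.34 0.15210905144504058 0.07424966139861233
mid [0.57746254 0.19504836] [0.50367746 0.19367557]
tube [[ 0.5924 -0.1704  0.087 ]]
tube [[ 0.4858 -0.1657  0.087 ]]
rack top corners [[0.645, -0.142, 0.05], [0.641, -0.284, 0.05]] dome top [[ 0.49  -0.251  0.03 ]] level [[ 0.583 -0.234  0.023]]
```

send_rows --deltas '[[[1,4,7,0,0,0,0.12],[1,8,14,-1,0,0,0.24],[1,12,21,-1,0,0,0.36],[1,16,28,-2,0,0,0.48],[1,20,35,-2,0,0,0.6],[1,24,42,-3,0,0,0.75],[1,28.8,49.8,-3,0,0,0.92],[1,28.8,49.8,-3,0,0,0.92]]]'

```text
clock: 0.95
tcp_pos: [0.397, -0.2448, 0.2094]
orientation: [-2.55, -1.834, 0.001]
force: [1.6, -0.9, 1.3]
width: 0.0851
```

send_rows --deltas '[[[0.3,2.5,4.3,-1,0,0,0],[0.3,5,8.6,-2,0,0,0],[0.3,7.5,12.8,-2,0,0,0],[0.3,8.8,15,-2,0,0,0],[0.3,8.8,15,-2,0,0,0],[0.3,8.8,15,-2,0,0,0]]]'

```text
clock: 1.55
tcp_pos: [0.4848, -0.0943, 0.1891]
orientation: [-2.548, -1.836, 0.002]
force: [-0.6, -0.5, -0.4]
width: 0.0554
```

```bash
cat > snap.py <<'E'
import sys
from h import *
from plant import sense,snapshot
n=sys.argv[1]
s=sense();p,r=s["tcp_pos"],s["orientation"]
d=snapshot("wrist");np.savez(f"pics/{n}.npz",pos=p,ori=r,**d);cv2.imwrite(f"pics/{n}.png",d["img"][:,:,::-1])
M=Ro.from_rotvec(r).as_matrix();print(s["clock"],p.round(4),"jaw deg",np.degrees(np.arctan2(M[1,1],M[0,1])).round(2),"down",M[:,2].round(4),"w",round(s["width"],4),"j6",s["joint_positions"][[0,5]].round(2),"F",s["force"].round(1))
E
python3 snap.py w1
```

```text
1.55 [ 0.4848 -0.0943  0.1891] jaw deg -18.45 down [-1.6e-03  1.0e-04 -1.0e+00] w 0.0554 j6 [-0.2   0.13] F [-0.6 -0.5 -0.4]
```

View pics/w1.png

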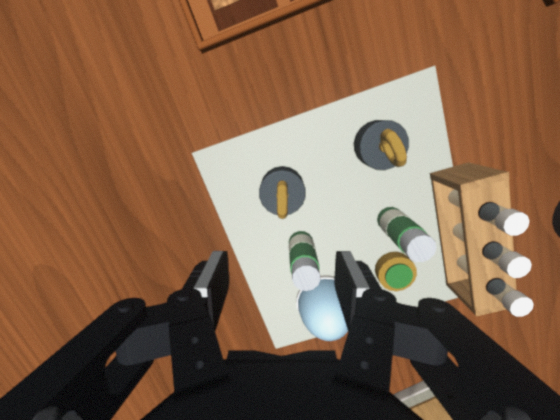

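The wrist view shows the near weight at (282,190), with its ring nearly along the image's vertical as intended. The other weight is at (383,145), the tubes at (303,262) and (407,233), and the dome and level are below them.

```bash
cat > m3.py <<'E'
from h import *
import sys
d=dict(np.load(f"pics/{sys.argv[1]}.npz"));pose=(d.pop("pos"),d.pop("ori"))
f=4;hsv=cv2.cvtColor(cv2.resize(d["img"],None,fx=f,fy=f,interpolation=cv2.INTER_CUBIC),cv2.COLOR_RGB2HSV)
H,S,V=[hsv[...,i].astype(int) for i in range(3)]
px=lambda p:(np.array(p)+.5)/f-.5
u0,v0,u1,v1=[int(x)*f for x in sys.argv[2].split(",")];z0=float(sys.argv[3])
def big(m):
    mm=np.zeros(m.shape,np.uint8);mm[v0:v1,u0:u1]=m[v0:v1,u0:u1]
    return max(cv2.findContours(mm,cv2.RETR_EXTERNAL,cv2.CHAIN_APPROX_NONE)[0],key=cv2.contourArea)
g=(H>12)&(H<32)&(S>110)&(V>60)
s=((H>95)&(H<128)&(V<110)&(S>25))|g
c=big(s);
# slate top + ring hull; disc by ellipse fit of the hull below the ring
(cx,cy),r=cv2.minEnclosingCircle(big((H>95)&(H<128)&(V<110)&(S>25)))
print("disc circle px",px((cx,cy)).round(1),round(r/f,1),ray(d,px((cx,cy)),z0+.03,pose)[0].round(4),"at foot-ish z0+.02",ray(d,px((cx,cy)),z0+.02,pose)[0].round(4))
rr=cv2.minAreaRect(big(g));bx=ray(d,px(cv2.boxPoints(rr)),z0+.053,pose);L=bx[[1,2]]-bx[[0,1]];k=np.argmax(np.linalg.norm(L,axis=1))
print("ring px",px(rr[0]).round(1),"at .053",ray(d,px(rr[0]),z0+.053,pose)[0].round(4),"ang",np.degrees(np.arctan2(L[k,1],L[k,0])).round(1)%180)
E
python3 m3.py w1 245,150,320,225 .002; python3 m3.py w1 345,110,420,180 .002
python3 - <<'E'
import sys;sys.path.insert(0,'.')
from h import *
d=dict(np.load("pics/w1.npz"));po=(d.pop("pos"),d.pop("ori"))
print(proj(d,[[.4852,-.0945,.032],[.4852,-.0945,.055],[.4852,-.0945,.074],[.596,-.08,.032],[.596,-.08,.055],[.5924,-.1704,.087],[.4858,-.1657,.087]],po).round(1))
E
```

```text
disc circle px [282.  191.3] 22.7 [ 0.4876 -0.0949  0.032 ] at foot-ish z0+.02 [ 0.4868 -0.0973  0.022 ]
ring px [281.8 199. ] at .053 [ 0.4868 -0.0967  0.055 ] ang 71.9
disc circle px [382.7 144.1] 25.3 [ 0.5979 -0.0808  0.032 ] at foot-ish z0+.02 [ 0.6008 -0.0827  0.022 ]
ring px [393.5 147.2] at .053 [ 0.6    -0.0823  0.055 ] ang 117.4
[[279.7 191.6]
 [279.5 197.4]
 [279.4 202.9]
 [380.6 144. ]
 [388.6 146.2]
 [418.5 247.4]
 [304.2 276.1]]
```

send_rows --deltas '[[[-0.2,0.1,-0.1,-4,0,0,0],[-0.2,0.1,-0.1,-8,0,0,0],[-0.2,0.1,-0.1,-11,0,0,0],[-0.2,0.1,-0.1,-13.5,0,0,0],[-0.2,0.1,-0.1,-14.9,0,0,0],[-0.2,0.1,-0.1,-14.9,0,0,0],[-0.2,0.1,-0.1,-14.9,0,0,0]]]'

```text
clock: 2.3
tcp_pos: [0.4852, -0.0969, 0.0404]
orientation: [-2.55, -1.833, 0.002]
force: [-0.6, 0.2, -0.2]
width: 0.0341
```

```bash
python3 snap.py w2
```

```text
2.3 [ 0.4852 -0.0969  0.0404] jaw deg -18.6 down [-0.002  0.    -1.   ] w 0.0341 j6 [-0.2   0.13] F [-0.6  0.2 -0.2]
```

View pics/w2.png

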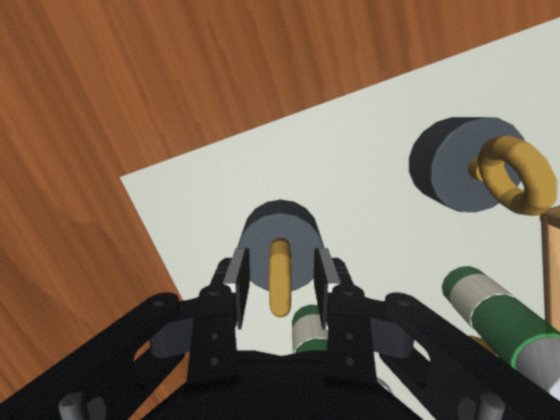

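The ring (about (280,277)) lies centred between the fingers, so I can close.

send_rows --deltas '[[[-1,0,0,0,0,0,0],[-1,0,0,0,0,0,0],[-1,0,0,0,0,0,0],[-1,0,0,0,0,0,0],[-1,0,0,0,0,0,0],[-1,0,0,0,0,0,0]]]'

```text
clock: 2.95
tcp_pos: [0.4861, -0.097, 0.0416]
orientation: [2.55, 1.834, -0.0]
force: [-1.8, -2.5, 6.3]
width: 0.0084
```

```bash
python3 snap.py w3
```

```text
2.95 [ 0.4861 -0.097   0.0416] jaw deg -18.57 down [ 0.e+00 -6.e-04 -1.e+00] w 0.0084 j6 [-0.2   0.13] F [-1.8 -2.5  6.3]
```

View pics/w3.png

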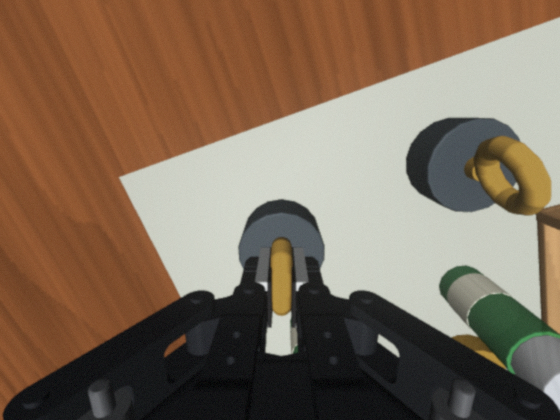

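send_rows --deltas '[[[-1,0,0,2,0,0,0],[-1,0,0,5,0,0,0],[-1,0,0,8.5,0,0,0],[-1,0,0,12,0,0,0],[-1,0,0,13,0,0,0],[-1,0,0,13,0,0,0]]]'

```text
clock: 3.6
tcp_pos: [0.487, -0.0971, 0.1728]
orientation: [2.548, 1.832, 0.003]
force: [-0.5, 0.6, -2.5]
width: 0.0084
```

```bash
python3 snap.py w4
```

```text
3.6 [ 0.487  -0.0971  0.1728] jaw deg -18.56 down [ 0.0031 -0.0012 -1.    ] w 0.0084 j6 [-0.2   0.13] F [-0.5  0.6 -2.5]
```

View pics/w4.png

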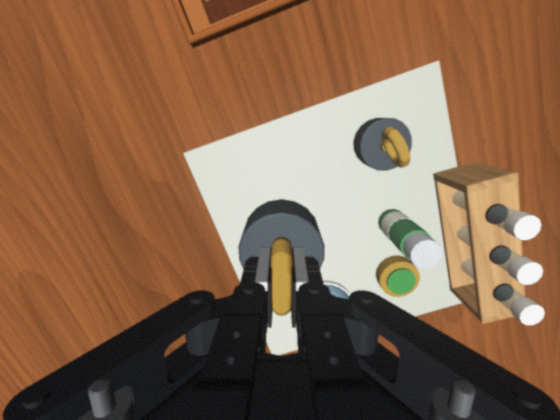

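```bash
cat > m4.py <<'E'
from h import *
import sys
d=dict(np.load(f"pics/{sys.argv[1]}.npz"));p=d.pop("pos");o=d.pop("ori");R=Ro.from_rotvec(o).as_matrix()
for a in sys.argv[2:]:
    u,v,dz=[float(x) for x in a.split(",")]
    X=ray(d,(u,v),p[2]+dz,(p,o))[0];print(a,X.round(4),"tool",(R.T@(X-p)).round(4))
E
python3 m4.py w4 282,247,-.0096 281,276,.0134
python3 -c "
import cv2;i=cv2.imread('pics/w4.png');cv2.imwrite('pics/w4z.png',cv2.resize(i[190:330,210:350],None,fx=4,fy=4,interpolation=cv2.INTER_CUBIC))"
```

```text
282,247,-.0096 [ 0.4911 -0.0934  0.1632] tool [0.0048 0.0027 0.0096]
281,276,.0134 [ 0.4889 -0.0979  0.1862] tool [-0.0002  0.0021 -0.0134]
```

View pics/w4z.png

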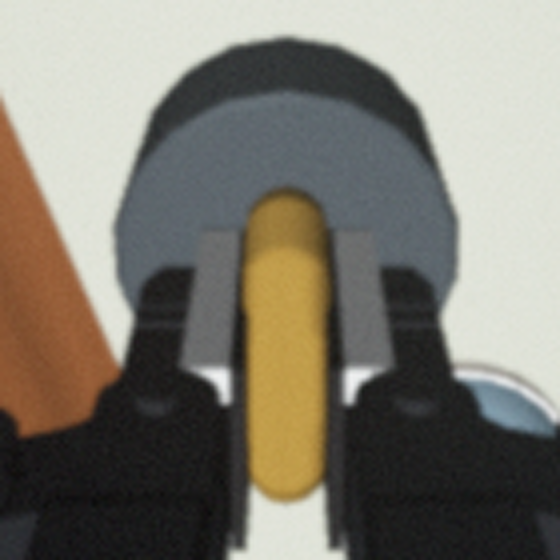

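```bash
python3 m4.py w4 281.6,212.9,-.0096 238.7,248.6,-.0096 324.4,248.6,-.0096 281,314.9,.0134
python3 - <<'E'
# predicted: silhouette of ring torus & disc for tool offset x0
import sys;sys.path.insert(0,'.')
from h import *
d=dict(np.load("pics/w4.npz"));p=d.pop("pos");o=d.pop("ori");R=Ro.from_rotvec(o).as_matrix()
for x0 in(-.002,0,.002):
    a=np.linspace(0,2*np.pi,200);t=a[:,None];f=a[None]
    X=np.stack([(.014+.005*np.cos(f))*np.cos(t)+x0,.002+.005*np.sin(f)+0*t,-((.014+.005*np.cos(f))*np.sin(t))-.0134],-1).reshape(-1,3)
    q=proj(d,p+X@R.T,(p,o));D=np.c_[x0+.025*np.cos(a),.002+.025*np.sin(a),0*a+.0096];qd=proj(d,p+D@R.T,(p,o))
    print(x0,q[:,1].min().round(1),q[:,1].max().round(1),"disc",qd[:,1].min().round(1),qd[:,0].min().round(1),qd[:,0].max().round(1))
E
```

```text
281.6,212.9,-.0096 [ 0.4973 -0.0742  0.1632] tool [0.025  0.0024 0.0096]
238.7,248.6,-.0096 [ 0.4677 -0.0865  0.1632] tool [ 0.0039 -0.0217  0.0095]
324.4,248.6,-.0096 [ 0.5134 -0.102   0.1632] tool [0.0038 0.0265 0.0097]
281,314.9,.0134 [ 0.4817 -0.1193  0.1862] tool [-0.0227  0.0021 -0.0134]
-0.002 240.5 320.5 disc 216.3 236.8 324.8
0 236.8 316.9 disc 212.8 236.6 325.0
0.002 233.1 313.2 disc 209.3 236.5 325.1
```

send_rows --deltas '[[[-1,1,2,1,0,0,0.05],[-1,4,5,1.8,0,0,0.15],[-1,7,9,1.8,0,0,0.25],[-1,8.5,11.5,1.8,0,0,0.346],[-1,9.2,12.7,1.8,0,0,0.346],[-1,9.2,12.7,1.8,0,0,0.346],[-1,9.2,12.7,1.8,0,0,0.346]]]'

```text
clock: 4.35
tcp_pos: [0.5766, 0.0296, 0.1877]
orientation: [-2.198, -2.244, 0.004]
force: [-0.3, 0.2, -2.4]
width: 0.0084
```

```bash
python3 snap.py w5
```

```text
4.35 [0.5766 0.0296 0.1877] jaw deg 1.19 down [-0.0025 -0.0011 -1.    ] w 0.0084 j6 [0.05 0.03] F [-0.3  0.2 -2.4]
```

View pics/w5.png

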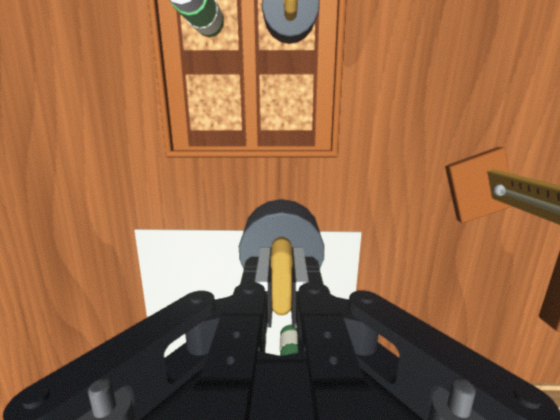

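FR pad (far row, nearer the mat) shows at about (286,102) and NR at (214,102). The weight hangs straight in the hand.

```bash
cat > pads.py <<'E'
from h import *
import sys
d=dict(np.load(f"pics/{sys.argv[1]}.npz"));p=d.pop("pos");o=d.pop("ori");R=Ro.from_rotvec(o).as_matrix()
f=4;im=cv2.GaussianBlur(cv2.resize(d["img"],None,fx=f,fy=f,interpolation=cv2.INTER_CUBIC),(0,0),6)
hsv=cv2.cvtColor(im,cv2.COLOR_RGB2HSV);H,S,V=[hsv[...,i].astype(int) for i in range(3)]
for a in sys.argv[2:]:
    u,v=[int(x) for x in a.split(",")]
    print("hsv",hsv[v*f,u*f])
    c0=hsv[v*f-40:v*f+40,u*f-40:u*f+40].reshape(-1,3).astype(float);med=np.median(c0,0)
    m=((S<med[1]+45)&(V>med[2]*.75)).astype(np.uint8)
    w=45*f;mm=np.zeros_like(m);mm[max(0,v*f-w):v*f+w,max(0,u*f-w):u*f+w]=m[max(0,v*f-w):v*f+w,max(0,u*f-w):u*f+w]
    mm=cv2.morphologyEx(mm,cv2.MORPH_OPEN,np.ones((25,25)))
    c=max(cv2.findContours(mm,cv2.RETR_EXTERNAL,cv2.CHAIN_APPROX_NONE)[0],key=cv2.contourArea)
    q=(c[:,0]+.5)/f-.5;X=ray(d,q,.008,(p,o))[:,:2]*1000
    rr=cv2.minAreaRect(X.astype(np.float32));b=R[:2,1]*.0023
    print("rect mm",np.round(rr,1) if 0 else (np.round(rr[0],1),np.round(rr[1],1),round(rr[2],1)),"minus jaw bias 2.3mm:",np.round(np.array(rr[0])-b*1000,1),"px",q.min(0),q.max(0))
E
python3 pads.py w5 286,102 214,102
```

```text
hsv [ 15 126 214]
rect mm (array([581.4, 117.3]), array([55.5, 54.7]), 1.7) minus jaw bias 2.3mm: [579.1 117.2] px [258.625  73.625] [313.125 130.125]
hsv [ 15 127 213]
rect mm (array([507.2, 115.8]), array([55.5, 54.8]), 1.2) minus jaw bias 2.3mm: [504.9 115.8] px [185.375  73.625] [241.125 130.125]
```

send_rows --deltas '[[[-1,0.2,2,0,0,0,0],[-1,0.2,5,0,0,0,0],[-1,0.3,8,-3,0,0,0],[-1,0.3,8.75,-6,0,0,0],[-1,0.3,8.75,-9.5,0,0,0],[-1,0.3,8.75,-11.8,0,0,0],[-1,0.3,8.75,-11.8,0,0,0],[-1,0.3,8.75,-11.8,0,0,0]]]'

```text
clock: 5.2
tcp_pos: [0.5794, 0.1157, 0.0704]
orientation: [-2.2, -2.242, 0.004]
force: [-0.2, -0.2, -2.4]
width: 0.0086
```

```bash
python3 snap.py w6
```

```text
5.2 [0.5794 0.1157 0.0704] jaw deg 1.07 down [-0.0025 -0.0013 -1.    ] w 0.0086 j6 [0.2  0.18] F [-0.2 -0.2 -2.4]
```

View pics/w6.png

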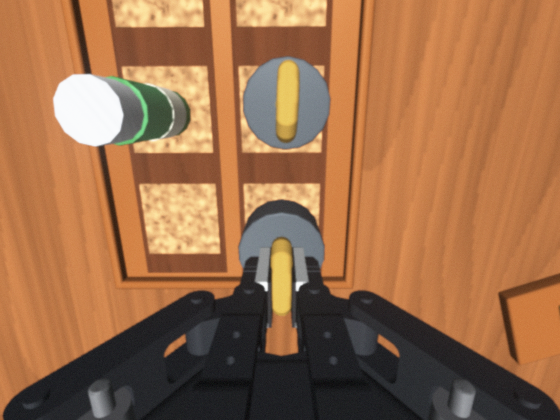

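send_rows --deltas '[[[-1,0,0.2,-1,0,0,0.003],[-1,0,0.2,-1.8,0,0,0.003],[-1,0,0.2,-2.2,0,0,0.003],[-1,0,0.2,-2.2,0,0,0.003],[-1,0,0.2,-2.2,0,0,0.003]]]'

```text
clock: 5.75
tcp_pos: [0.5802, 0.1181, 0.0492]
orientation: [2.197, 2.246, -0.002]
force: [0.9, 0.6, -2.5]
width: 0.0089
```

```bash
python3 snap.py w7; python3 pads.py w7 180,219
```

```text
5.75 [0.5802 0.1181 0.0492] jaw deg 1.27 down [-8.e-04 -9.e-04 -1.e+00] w 0.0089 j6 [0.2  0.18] F [ 0.9  0.6 -2.5]
hsv [ 18 107 244]
rect mm (array([507.9, 118.6]), array([53.8, 50. ]), 1.3) minus jaw bias 2.3mm: [505.6 118.6] px [134.625 193.125] [211.375 263.375]
```

View pics/w7.png

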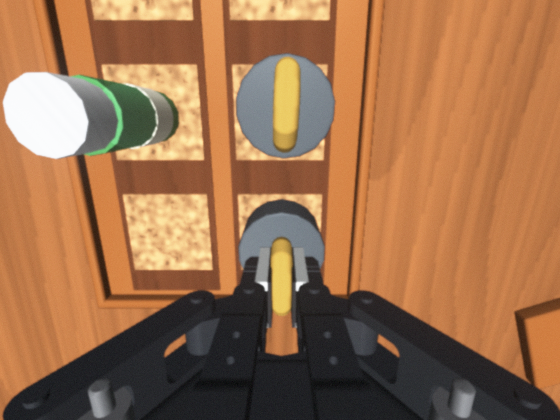

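send_rows --deltas '[[[-1,-0.1,-0.1,-0.15,0,0,0],[-1,-0.1,-0.1,-0.2,0,0,0],[-1,-0.1,-0.1,-0.2,0,0,0]]]'

```text
clock: 6.1
tcp_pos: [0.5794, 0.117, 0.0476]
orientation: [2.197, 2.246, -0.001]
force: [-1.7, -0.7, 1.0]
width: 0.0089
```

send_rows --deltas '[[[-0.3,0,0,0,0,0,0],[-0.3,0,0,0,0,0,0],[-0.3,0,0,0.1,0,0,0],[-0.3,0,0,2,0,0,0],[-0.3,0,0,5,0,0,0],[-0.3,0,0,9,0,0,0],[-0.3,0,0,12,0,0,0],[-0.3,0,0,14,0,0,0]]]'

```text
clock: 6.9
tcp_pos: [0.5804, 0.1172, 0.1904]
orientation: [2.195, 2.244, 0.003]
force: [0.4, 0.4, 0.5]
width: 0.0299
```

```bash
python3 snap.py w8
```

```text
6.9 [0.5804 0.1172 0.1904] jaw deg 1.26 down [ 2.7e-03 -3.0e-04 -1.0e+00] w 0.0299 j6 [0.2  0.18] F [0.4 0.4 0.5]
```

View pics/w8.png

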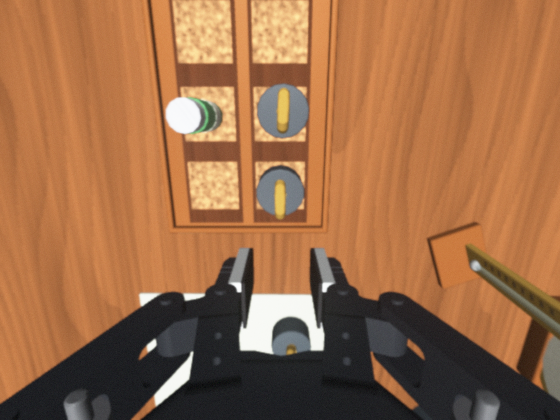

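send_rows --deltas '[[[0,0.3,-3,0,0,0,0.03],[0,0.6,-8,0,0,0,0.06],[0,1,-13,0,0,0,0.1],[0,1.5,-18,-2,0,0,0.12],[0,1.6,-19.9,-4,0,0,0.12],[0,1.6,-19.9,-4,0,0,0.12],[0,1.6,-19.9,-4,0,0,0.12]]]'

```text
clock: 7.65
tcp_pos: [0.5972, -0.0816, 0.1524]
orientation: [2.058, 2.37, 0.006]
force: [0.4, 0.9, -0.3]
width: 0.0427
```

```bash
python3 pads.py w8 280,32 203,30 214,186;python3 snap.py w9; python3 m3.py w9 230,140,330,290 .002;python3 -c "
import cv2;i=cv2.imread('pics/w9.png');cv2.imwrite('pics/w9z.png',cv2.resize(i[140:290,200:400],None,fx=4,fy=4,interpolation=cv2.INTER_CUBIC))"
```

```text
hsv [ 15 122 223]
rect mm (array([577.9, 269.6]), array([55.6, 54.9]), 1.3) minus jaw bias 2.3mm: [575.6 269.6] px [250.375  -0.375] [308.125  63.375]
hsv [ 15 125 221]
rect mm (array([503.4, 267.9]), array([56. , 54.8]), 1.3) minus jaw bias 2.3mm: [501.1 267.9] px [171.625  -0.375] [232.125  63.375]
hsv [ 16 120 229]
rect mm (array([506.6, 115.4]), array([56.8, 55.7]), 1.2) minus jaw bias 2.3mm: [504.3 115.3] px [186.625 160.875] [238.875 209.375]
7.65 [ 0.5972 -0.0816  0.1524] jaw deg 8.05 down [ 0.0044  0.0016 -1.    ] w 0.0427 j6 [-0.14 -0.28] F [ 0.4  0.9 -0.3]
disc circle px [280.8 198.9] 25.8 [ 0.5991 -0.08    0.032 ] at foot-ish z0+.02 [ 0.5995 -0.0827  0.022 ]
ring px [280.6 208.6] at .053 [ 0.5992 -0.0822  0.055 ] ang 98.4
```

View pics/w9z.png

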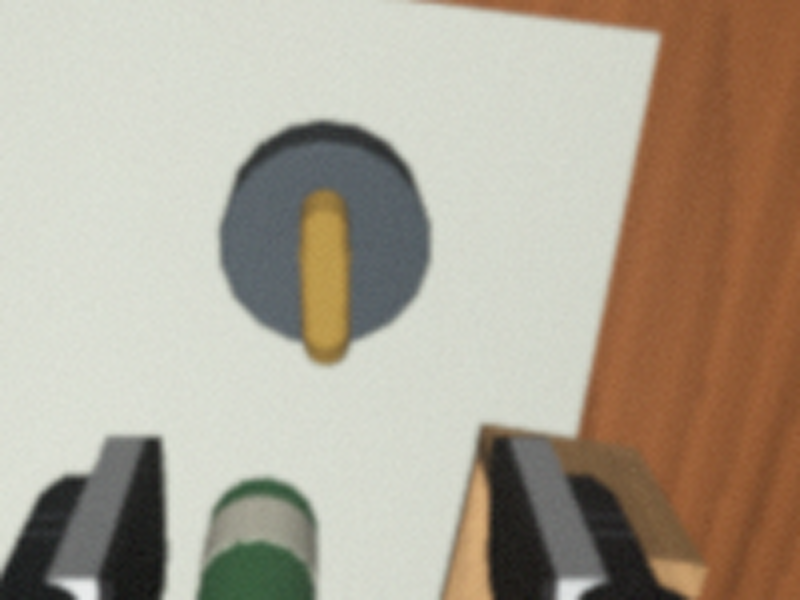

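The ring lies vertical at (281,208), centred under the fingers. Going down.

send_rows --deltas '[[[-0.2,0,-0.05,-3,0,0,0],[-0.2,0,-0.05,-7,0,0,0],[-0.2,0,-0.05,-9.5,0,0,0],[-0.2,0,-0.05,-10.9,0,0,0],[-0.2,0,-0.05,-10.9,0,0,0],[-0.2,0,-0.05,-10.9,0,0,0],[-1,0,-0.05,-10.9,0,0,0],[-1,0,-0.05,-10.9,0,0,0]]]'

```text
clock: 8.5
tcp_pos: [0.5986, -0.0815, 0.0456]
orientation: [2.055, 2.369, 0.01]
force: [0.2, 0.5, -1.5]
width: 0.0082
```

send_rows --deltas '[[[-1,0,0,0,0,0,0],[-1,0,0,0,0,0,0],[-1,0,0,0,0,0,0],[-1,0,0,0,0,0,0]]]'

```text
clock: 8.9
tcp_pos: [0.5985, -0.0816, 0.0456]
orientation: [2.055, 2.369, 0.009]
force: [-0.2, -0.0, -2.3]
width: 0.0087
```

```bash
python3 snap.py w10;python3 -c "
import cv2;i=cv2.imread('pics/w10.png');cv2.imwrite('pics/w10z.png',cv2.resize(i[190:330,210:350],None,fx=4,fy=4,interpolation=cv2.INTER_CUBIC))"
```

```text
8.9 [ 0.5985 -0.0816  0.0456] jaw deg 8.12 down [ 0.0077  0.0012 -1.    ] w 0.0087 j6 [-0.14 -0.28] F [-0.2 -0.  -2.3]
```

View pics/w10z.png

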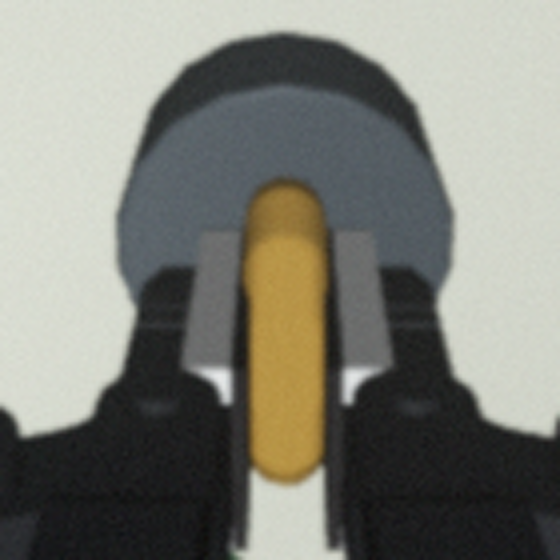

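```bash
cat > hand.py <<'E'
from h import *
import sys
from scipy.optimize import least_squares
# silhouette extremes: ring vmin,vmax, disc top vmin, disc umin,umax  -> x0,y0,foot depth below TCP
d=dict(np.load(f"pics/{sys.argv[1]}.npz"));p=d.pop("pos");o=d.pop("ori");R=Ro.from_rotvec(o).as_matrix()
obs=np.array([float(x) for x in sys.argv[2].split(",")])
a=np.linspace(0,2*np.pi,200);t=a[:,None];f=a[None]
def pred(v):
    x0,y0,h=v
    X=np.stack([(.014+.005*np.cos(f))*np.cos(t)+x0,y0+.005*np.sin(f)+0*t,-((.014+.005*np.cos(f))*np.sin(t))-(.053-h)],-1).reshape(-1,3)
    q=proj(d,p+X@R.T,(p,o));D=np.c_[x0+.025*np.cos(a),y0+.025*np.sin(a),0*a+h-.03];e=proj(d,p+D@R.T,(p,o))
    return np.array([q[:,1].min(),q[:,1].max(),e[:,1].min(),e[:,0].min(),e[:,0].max()])
r=least_squares(lambda v:pred(v/1000)-obs,[0,2,40],diff_step=1e-3);print("mm x0,y0,depth",r.x.round(2),"resid",r.fun.round(2))
E
python3 hand.py w4 237.2,314.8,212.9,238.5,324.4
python3 hand.py w10 234.4,310.6,211.3,239.2,323.3
```

```text
mm x0,y0,depth [-1.5   2.37 43.17] resid [-0.35 -0.09  0.48 -0.24  0.24]
mm x0,y0,depth [-2.56  2.01 46.57] resid [-0.   -0.23  0.27 -0.33  0.33]
```

send_rows --deltas '[[[-1,0,0,2,0,0,0],[-1,0,0,6,0,0.004,0],[-1,0,1,10,0,0.008,-0.01],[-1,-0.3,4,13.9,0,0.008,-0.03],[-1,-0.6,9,13.9,0,0.008,-0.06],[-1,-1,14,13.9,0,0.008,-0.09],[-1,-1.3,19,13.9,0,0.008,-0.12],[-1,-1.6,24,13.9,0,0.008,-0.12]]]'

```text
clock: 9.75
tcp_pos: [0.582, 0.1598, 0.1847]
orientation: [-2.198, -2.244, -0.001]
force: [0.3, -0.2, -2.5]
width: 0.0081
```

send_rows --deltas '[[[-1,-0.3,4,0,0,0,0],[-1,-0.5,8,0,0,0,0],[-1,-0.6,11,0,0,0,0],[-1,-0.6,11.1,-3,0,0,0],[-1,-0.6,11.1,-7,0,0,0],[-1,-0.6,11.1,-10.9,0,0,0],[-1,-0.6,11.1,-10.9,0,0,0],[-1,-0.6,11.1,-10.9,0,0,0]]]'

```text
clock: 10.55
tcp_pos: [0.5758, 0.2707, 0.0757]
orientation: [-2.198, -2.243, 0.001]
force: [0.9, 0.5, -1.8]
width: 0.0083
```

```bash
python3 snap.py w11
```

```text
10.55 [0.5758 0.2707 0.0757] jaw deg 1.16 down [-1.4e-03  2.0e-04 -1.0e+00] w 0.0083 j6 [0.44 0.42] F [ 0.9  0.5 -1.8]
```

View pics/w11.png

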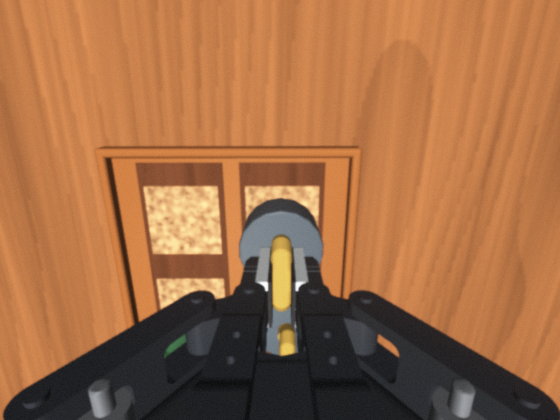

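The weight is over the FL pad, centred between the pad's visible sides (245–320). Lowering it.

send_rows --deltas '[[[-1,0,0,-1,0,0,0],[-1,0,0,-1.9,0,0,0],[-1,0,0,-2.3,0,0,0],[-1,0,0,-2.4,0,0,0],[-1,0,0,-2.4,0,0,0]]]'

```text
clock: 11.1
tcp_pos: [0.5769, 0.2711, 0.053]
orientation: [-2.199, -2.244, -0.003]
force: [0.0, 0.1, -2.3]
width: 0.0083
```

send_rows --deltas '[[[-1,-0.1,-0.08,-0.15,0,0,0],[-1,-0.1,-0.08,-0.2,0,0,0],[-1,-0.1,-0.08,-0.2,0,0,0]]]'

```text
clock: 11.4
tcp_pos: [0.576, 0.2703, 0.0515]
orientation: [-2.199, -2.244, -0.003]
force: [-1.1, -0.3, 3.7]
width: 0.0084
```

Touchdown (force z rose to +3.7 N). Releasing.

send_rows --deltas '[[[-0.3,0,0,0,0,0,0],[-0.3,0,0,0,0,0,0],[-0.3,0,0,0.1,0,0,0],[-0.3,0,0,2,0,0,0],[-0.3,0,0,5,0,0,0],[-0.3,0,0,9,0,0,0],[-0.3,0,0,13,0,0,0],[-0.3,0,0,15,0,0,0]]]'

```text
clock: 12.2
tcp_pos: [0.5774, 0.271, 0.2055]
orientation: [2.198, 2.243, 0.01]
force: [-0.7, 0.2, 0.1]
width: 0.03
```

```bash
python3 - <<'E'
from plant import sense,snapshot,env
import cv2,numpy as np
print(sense()["tcp_pos"])
d=snapshot("top");cv2.imwrite("pics/top1.png",d["img"][:,:,::-1]);np.savez("pics/top1.npz",**d)
cv2.imwrite("pics/top1a.png",cv2.resize(d["img"][180:330,120:430,::-1],None,fx=2.5,fy=2.5,interpolation=cv2.INTER_CUBIC))
E
python3 snap.py w12
```

```text
[0.57737619 0.27098027 0.20545813]
12.25 [0.5784 0.2714 0.2078] jaw deg 1.15 down [ 0.0083  0.0047 -1.    ] w 0.03 j6 [0.44 0.42] F [1.9 1.6 2.8]
```

View pics/top1a.png

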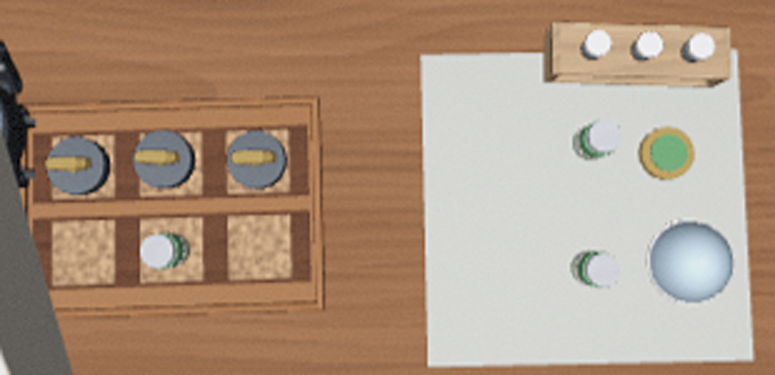

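View pics/w12.png

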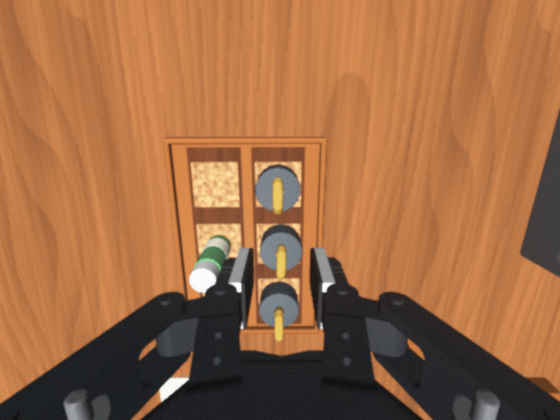

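send_rows --deltas '[[[0,-1,-4,-1,0,0,0],[0,-2,-8.5,-1.5,0,0,0],[0,-3,-13,-1.5,0,0,0],[0,-4,-17.8,-1.5,0,0,0],[0,-5,-22.6,-1.5,0,0,0],[0,-6,-27.4,-1.5,0,0,0],[0,-7,-32.2,-1.5,0,0,0],[0,-8,-37,-1.5,0,0,0]]]'

```text
clock: 13.1
tcp_pos: [0.4966, -0.1004, 0.1894]
orientation: [2.198, 2.243, 0.011]
force: [1.1, -0.7, 1.0]
width: 0.0428
```

send_rows --deltas '[[[0.2,-0.6,-3,-0.5,0,0.008,0],[0.2,-1,-6,-1,0,0.008,0],[0.2,-1,-6.7,-1,0,0.008,0],[0.2,-1,-6.7,-1,0,0.008,0],[0.2,-1,-6.7,-1,0,0.008,0]]]'

```text
clock: 13.6
tcp_pos: [0.4865, -0.1666, 0.179]
orientation: [-2.195, -2.24, -0.003]
force: [0.6, 0.2, -0.7]
width: 0.0508
```

```bash
python3 snap.py w13
```

```text
13.6 [ 0.4865 -0.1666  0.179 ] jaw deg 1.16 down [-0.0028  0.0051 -1.    ] w 0.0508 j6 [-0.34 -0.36] F [ 0.6  0.2 -0.7]
```

View pics/w13.png

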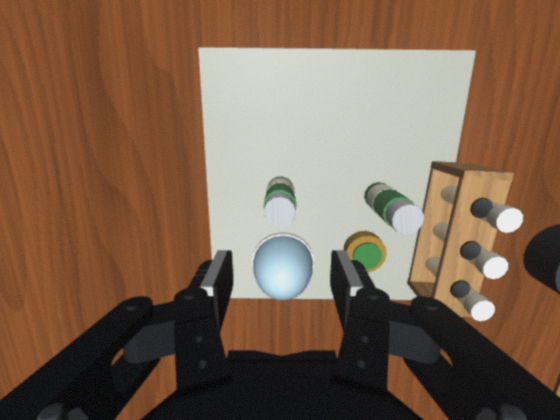

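The tube caps show at about (280,210) and (405,219). Zooming in to measure them.

```bash
python3 -c "
import cv2;i=cv2.imread('pics/w13.png');cv2.imwrite('pics/w13z.png',cv2.resize(i[165:245,250:430],None,fx=4.4,fy=4.4,interpolation=cv2.INTER_CUBIC))"
```

```text
(no output)
```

View pics/w13z.png

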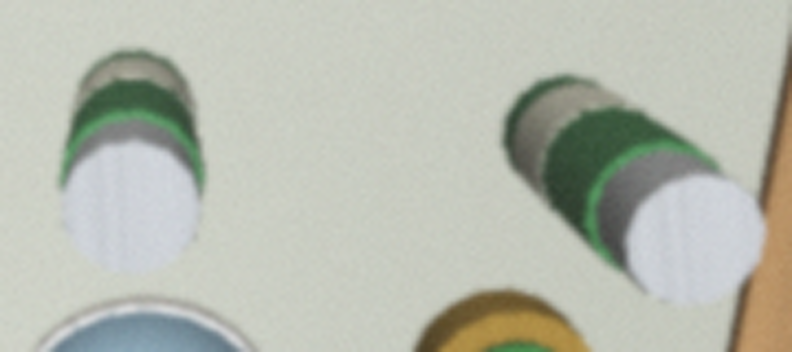

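```bash
python3 m4.py w13 279.9,211.8,-.092 408.1,219.3,-.092 280.2,176.4,-.177
```

```text
279.9,211.8,-.092 [ 0.4873 -0.1679  0.087 ] tool [-0.0018  0.001   0.092 ]
408.1,219.3,-.092 [ 0.595  -0.1723  0.087 ] tool [-0.0084  0.1087  0.0917]
280.2,176.4,-.177 [ 0.4868 -0.1542  0.002 ] tool [0.0114 0.001  0.1771]
```

send_rows --deltas '[[[0.1,-0.1,-0.15,-4,-0.005,-0.003,0],[0.1,-0.1,-0.15,-8,-0.005,-0.003,0],[0.1,-0.1,-0.15,-12,-0.005,-0.003,0],[0.1,-0.1,-0.15,-15.4,-0.005,-0.003,0],[0.1,-0.1,-0.15,-15.4,-0.005,-0.003,0],[0.1,-0.1,-0.15,-15.4,-0.005,-0.003,0]]]'

```text
clock: 14.25
tcp_pos: [0.4858, -0.1669, 0.0255]
orientation: [-2.196, -2.246, 0.0]
force: [0.3, 0.1, -0.0]
width: 0.0465
```

```bash
python3 snap.py w14
```

```text
14.25 [ 0.4858 -0.1669  0.0255] jaw deg 1.28 down [-5.e-04  3.e-04 -1.e+00] w 0.0465 j6 [-0.33 -0.36] F [ 0.3  0.1 -0. ]
```

View pics/w14.png

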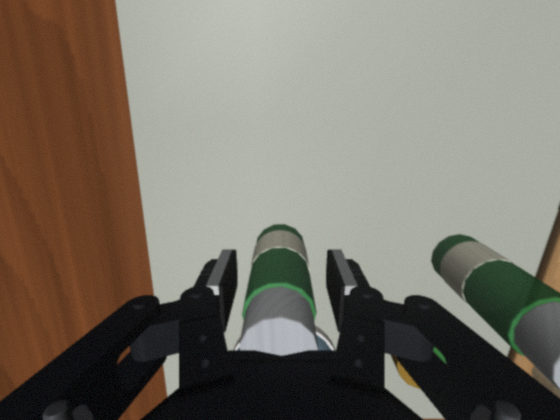

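The tube (about (281,290)) sits between the fingers (237 and 328). Closing on it.

send_rows --deltas '[[[0.1,0,-0.1,0,0,0,0],[-0.3,0,-0.1,0,0,0,0],[-0.3,0,-0.1,0,0,0,0],[-1,0,-0.1,0,0,0,0],[-1,0,-0.1,0,0,0,0],[-1,0,-0.1,0,0,0,0],[-1,0,-0.1,0,0,0,0]]]'

```text
clock: 15.0
tcp_pos: [0.4876, -0.1688, 0.0279]
orientation: [2.195, 2.243, 0.003]
force: [-1.9, 1.9, 12.3]
width: 0.0288
```

```bash
python3 snap.py w15
```

```text
15.0 [ 0.4876 -0.1688  0.0279] jaw deg 1.25 down [ 0.0038 -0.0011 -1.    ] w 0.0288 j6 [-0.34 -0.36] F [-1.9  1.9 12.3]
```

View pics/w15.png

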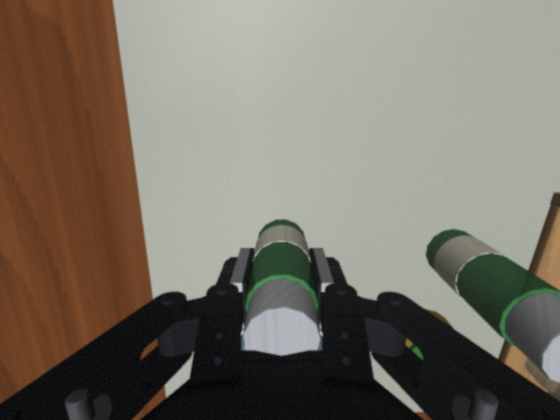

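send_rows --deltas '[[[-1,0,0,1.5,0,0,0],[-1,0,0,4.5,0,0,0],[-1,0,0,8.5,0,0,0],[-1,0,0,12,0,0,0],[-1,0,0,13.5,0,0,0],[-1,0,0,13.5,0,0,0]]]'

```text
clock: 15.65
tcp_pos: [0.4892, -0.1694, 0.1657]
orientation: [2.191, 2.239, 0.007]
force: [0.8, -0.4, -0.4]
width: 0.0286
```

```bash
python3 snap.py w16; python3 -c "
import cv2;i=cv2.imread('pics/w16.png');cv2.imwrite('pics/w16z.png',cv2.resize(i[200:370,180:380],None,fx=3.5,fy=3.5,interpolation=cv2.INTER_CUBIC))"
```

```text
15.65 [ 0.4892 -0.1694  0.1657] jaw deg 1.24 down [ 0.009  -0.0029 -1.    ] w 0.0286 j6 [-0.34 -0.36] F [ 0.8 -0.4 -0.4]
```

View pics/w16z.png

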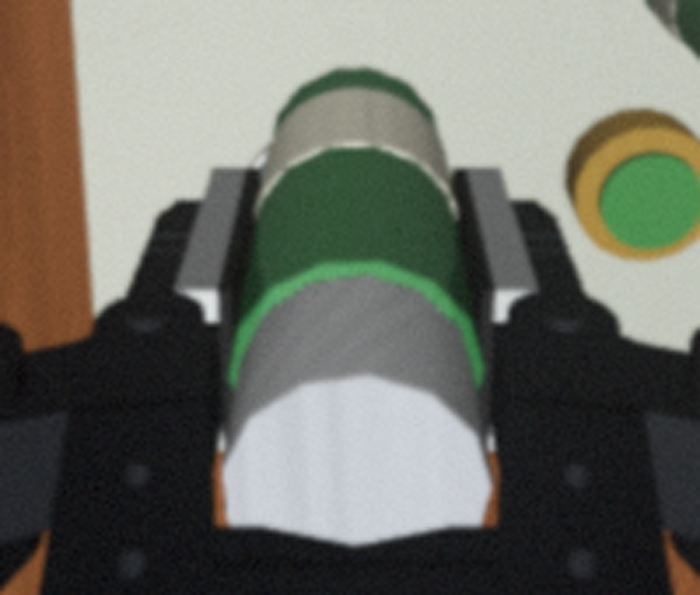

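```bash
python3 m4.py w16 281.4,219.7,-.0259 281.4,219.7,-.0225; python3 m4.py w15 281,219,-.0259
```

```text
281.4,219.7,-.0259 [ 0.4913 -0.1549  0.1398] tool [0.0145 0.0022 0.0259]
281.4,219.7,-.0225 [ 0.4912 -0.1537  0.1432] tool [0.0157 0.0022 0.0225]
281,219,-.0259 [ 0.4893 -0.1538  0.002 ] tool [0.015  0.002  0.0259]
```

send_rows --deltas '[[[-1,0.2,2,1,0.003,0.009,0],[-1,0.5,6,1,0.003,0.009,0],[-1,0.8,10.5,1,0.003,0.009,0],[-1,1,15,1,0.003,0.009,0],[-1,1.2,19.5,1,0.003,0.009,0],[-1,1.4,24,1,0.003,0.009,0],[-1,1.6,27,1,0.003,0.009,0],[-1,1.6,28.5,1,0.003,0.009,0]]]'

```text
clock: 16.5
tcp_pos: [0.5033, 0.1181, 0.1724]
orientation: [-2.192, -2.245, 0.004]
force: [0.3, -1.2, -0.3]
width: 0.0288
```

```bash
python3 -c "
from plant import sense;s=sense();print(s['tcp_pos'],s['clock'],s['force'])"
```

```text
[0.50327423 0.11814822 0.17238522] 16.5 [ 0.29883169 -1.24076099 -0.30633001]
```

send_rows --deltas '[[[-1,0.1,-0.2,0,0,0,0],[-1,0.15,-0.25,-3,0,0,0],[-1,0.15,-0.25,-6.5,0,0,0],[-1,0.15,-0.25,-9.5,0,0,0],[-1,0.15,-0.25,-11.2,0,0,0],[-1,0.15,-0.25,-11.2,0,0,0],[-1,0.15,-0.25,-11.2,0,0,0]]]'

```text
clock: 17.2
tcp_pos: [0.5045, 0.1146, 0.0602]
orientation: [-2.193, -2.243, 0.006]
force: [0.2, -0.1, -0.3]
width: 0.0287
```

```bash
python3 snap.py w17
```

```text
17.2 [0.5045 0.1146 0.0602] jaw deg 1.3 down [-6.1e-03  4.0e-04 -1.0e+00] w 0.0287 j6 [0.22 0.19] F [ 0.2 -0.1 -0.3]
```

View pics/w17.png

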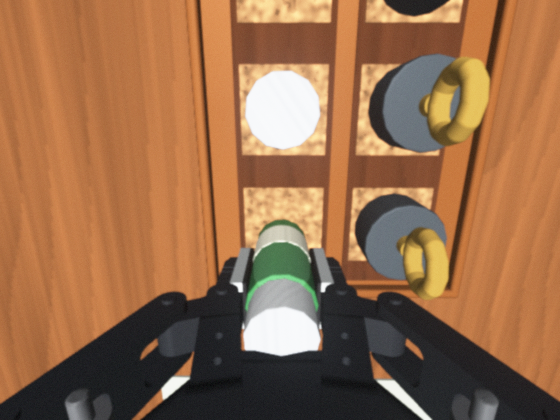

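send_rows --deltas '[[[-1,0.05,0.1,-0.8,0,-0.006,0],[-1,0.05,0.1,-1.6,0,-0.006,0],[-1,0.05,0.1,-2.2,0,-0.006,0],[-1,0.05,0.1,-2.5,0,-0.006,0],[-1,0.05,0.1,-2.5,0,-0.006,0]]]'

```text
clock: 17.75
tcp_pos: [0.5052, 0.1159, 0.0353]
orientation: [2.196, 2.247, 0.001]
force: [1.3, 0.8, -1.9]
width: 0.0291
```

```bash
python3 snap.py w18
```

```text
17.75 [0.5052 0.1159 0.0353] jaw deg 1.33 down [ 6.e-04  6.e-04 -1.e+00] w 0.0291 j6 [0.22 0.2 ] F [ 1.3  0.8 -1.9]
```

send_rows --deltas '[[[-1,0,0,-0.1,0,0,0],[-1,0,0,-0.15,0,0,0],[-1,0,0,-0.15,0,0,0]]]'

```text
clock: 18.1
tcp_pos: [0.5055, 0.116, 0.0342]
orientation: [2.195, 2.247, 0.002]
force: [0.3, -0.3, -0.4]
width: 0.0286
```

send_rows --deltas '[[[-1,0,0,-0.1,0,0,0],[-1,0,0,-0.15,0,0,0],[-1,0,0,-0.15,0,0,0]]]'

```text
clock: 18.4
tcp_pos: [0.5056, 0.1161, 0.0339]
orientation: [2.195, 2.247, 0.002]
force: [-4.4, 0.4, 16.5]
width: 0.029
```

send_rows --deltas '[[[-1,0,0,0.02,0,0,0],[-0.1,0,0,0.02,0,0,0],[-0.1,0,0,0.02,0,0,0],[-0.05,0,0,0.02,0,0,0]]]'

```text
clock: 18.8
tcp_pos: [0.5056, 0.1161, 0.034]
orientation: [2.195, 2.247, 0.002]
force: [0.6, 0.5, 0.7]
width: 0.0405
```

```bash
python3 snap.py w19
```

```text
18.8 [0.5056 0.1161 0.034 ] jaw deg 1.33 down [ 1.3e-03  8.0e-04 -1.0e+00] w 0.0405 j6 [0.22 0.2 ] F [0.6 0.5 0.7]
```

View pics/w19.png

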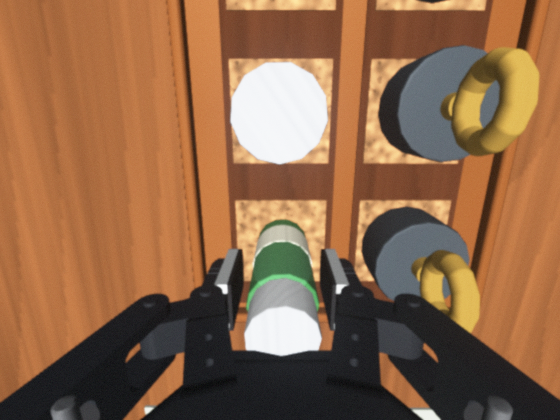

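The tube (about (283,290)) stands free with gaps on both sides. Now straight up.

send_rows --deltas '[[[0,0,0,1.5,0,0,0],[0,0,0,4,0,0,0],[0,0,0,8,0,0,0],[0,0,0,12,0,0,0],[0,0,0,16,0,0,0],[0,0,0,16,0,0,0]]]'

```text
clock: 19.45
tcp_pos: [0.5087, 0.1167, 0.1991]
orientation: [2.192, 2.243, 0.014]
force: [1.2, 0.1, 0.3]
width: 0.0429
```

```bash
python3 snap.py w20
```

```text
19.45 [0.5087 0.1167 0.1991] jaw deg 1.32 down [ 0.0097  0.0027 -0.9999] w 0.0429 j6 [0.22 0.2 ] F [1.2 0.1 0.3]
```

View pics/w20.png

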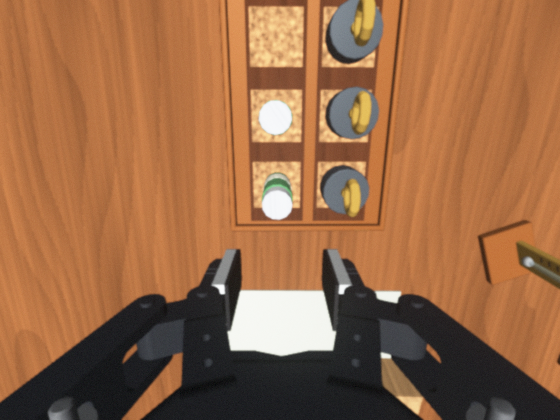

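send_rows --deltas '[[[0.1,1,-4,-1,0,0.008,0],[0.1,2.2,-8.5,-1.5,0,0.008,0],[0.1,3.5,-13,-1.5,0,0.008,0],[0.1,4.8,-17.5,-1.5,0,0.008,0],[0.1,6.2,-22,-1.5,0,0.008,0],[0.1,7.5,-26,-1.5,0,0.008,0],[0.1,8.4,-28.9,-1.5,0,0.008,0],[0.1,8.4,-28.9,-1.5,0,0.008,0]]]'

```text
clock: 20.3
tcp_pos: [0.5914, -0.1759, 0.1795]
orientation: [-2.197, -2.241, 0.001]
force: [0.5, -0.4, -0.3]
width: 0.047
```

```bash
python3 snap.py w21; python3 -c "
import cv2;i=cv2.imread('pics/w21.png');cv2.imwrite('pics/w21z.png',cv2.resize(i[120:280,200:400],None,fx=3.5,fy=3.5,interpolation=cv2.INTER_CUBIC))"
```

```text
20.3 [ 0.5914 -0.1759  0.1795] jaw deg 1.15 down [-0.003   0.0016 -1.    ] w 0.047 j6 [-0.29 -0.31] F [ 0.5 -0.4 -0.3]
```

View pics/w21z.png

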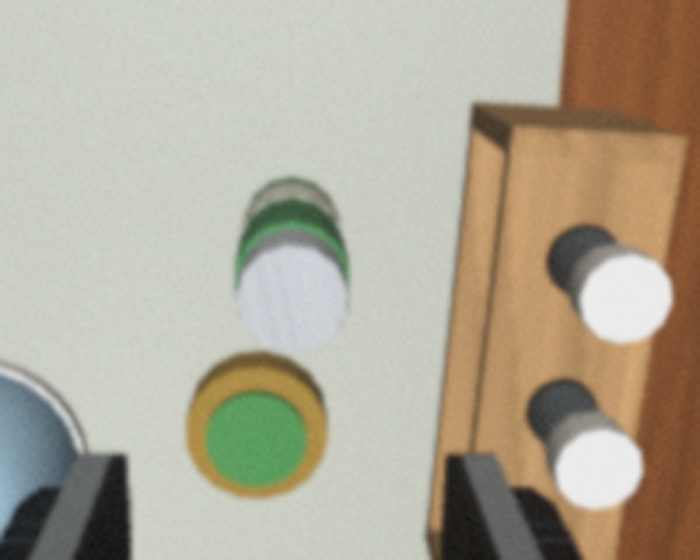

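```bash
python3 m4.py w21 283.6,204.7,-.0925 283.7,170.9,-.1775 334.6,150,-.1775 326,245,-.1775 345,157,-.125 346,157,-.08 273,240,-.1565
```

```text
283.6,204.7,-.0925 [ 0.5951 -0.1715  0.087 ] tool [0.0042 0.0041 0.0925]
283.7,170.9,-.1775 [ 0.5954 -0.1581  0.002 ] tool [0.0174 0.0049 0.1775]
334.6,150,-.1775 [ 0.6493 -0.1345  0.002 ] tool [0.04   0.0592 0.1774]
326,245,-.1775 [ 0.6472 -0.245   0.002 ] tool [-0.0705  0.0549  0.1772]
345,157,-.125 [ 0.6497 -0.1352  0.0545] tool [0.0393 0.0595 0.1249]
346,157,-.08 [ 0.6408 -0.1296  0.0995] tool [0.0452 0.0506 0.0799]
273,240,-.1565 [ 0.5852 -0.2309  0.023 ] tool [-0.0551 -0.0069  0.1564]
```

send_rows --deltas '[[[0.1,0.15,0.35,-3,0,-0.003,0],[0.1,0.15,0.35,-7,0,-0.003,0],[0.1,0.15,0.35,-11,0,-0.003,0],[0.1,0.15,0.35,-14.5,0,-0.003,0],[0.1,0.15,0.35,-15.3,0,-0.003,0],[0.1,0.15,0.35,-15.3,0,-0.003,0],[0.1,0.15,0.35,-15.3,0,-0.003,0]]]'

```text
clock: 21.05
tcp_pos: [0.5928, -0.1701, 0.0276]
orientation: [-2.197, -2.243, -0.003]
force: [0.3, -0.0, 0.5]
width: 0.0471
```

```bash
python3 snap.py w22
```

```text
21.05 [ 0.5928 -0.1701  0.0276] jaw deg 1.2 down [ 2.0e-04  2.5e-03 -1.0e+00] w 0.0471 j6 [-0.28 -0.31] F [ 0.3 -0.   0.5]
```

View pics/w22.png

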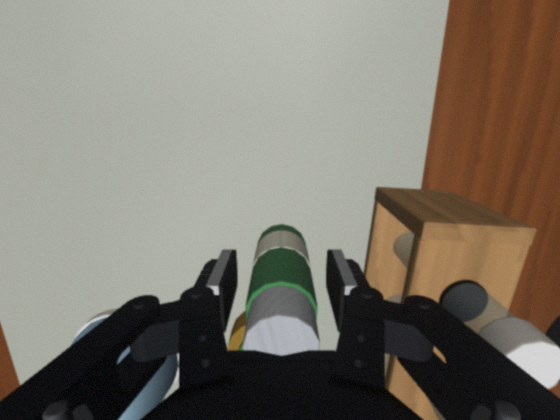

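send_rows --deltas '[[[0.1,0,-0.15,0,0,0,0],[-0.3,0,-0.15,0,0,0,0],[-0.3,0,-0.15,0,0,0,0],[-1,0,-0.15,0,0,0,0],[-1,0,-0.15,0,0,0,0],[-1,0,-0.15,0,0,0,0],[-1,0,-0.15,0,0,0,0]]]'

```text
clock: 21.8
tcp_pos: [0.594, -0.1722, 0.0294]
orientation: [2.198, 2.244, 0.005]
force: [-1.1, 0.3, 7.8]
width: 0.0289
```

```bash
python3 snap.py w23
```

```text
21.8 [ 0.594  -0.1722  0.0294] jaw deg 1.18 down [ 0.003   0.0016 -1.    ] w 0.0289 j6 [-0.29 -0.31] F [-1.1  0.3  7.8]
```

View pics/w23.png

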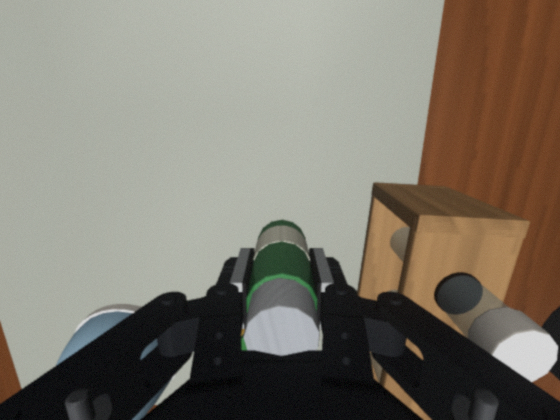

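send_rows --deltas '[[[-1,0,0,1.5,0,0,0],[-1,0,0,4.5,0,0,0],[-1,0,0,8.5,0,0,0],[-1,0,0.5,12,0,0,0],[-1,-0.5,3,15,0,0,0],[-1,-1.5,7,15,0,0,0],[-1,-2.5,11.5,15,0,0,0],[-1,-3.4,16,15,0,0,0]]]'

```text
clock: 22.65
tcp_pos: [0.5595, -0.011, 0.1808]
orientation: [2.198, 2.242, 0.007]
force: [0.1, 1.3, -0.5]
width: 0.0287
```

send_rows --deltas '[[[-1,-0.8,4,0,0,0.004,0],[-1,-1.6,8.5,0,0,0.004,0],[-1,-2.5,13,0,0,0.004,0],[-1,-3.5,17.5,0,0,0.004,0],[-1,-4.5,22,0,0,0.004,0],[-1,-5.3,26,0,0,0.004,0],[-1,-5.8,27.9,0,0,0.004,0],[-1,-5.8,27.9,0,0,0.004,0]]]'

```text
clock: 23.45
tcp_pos: [0.5009, 0.2705, 0.1818]
orientation: [-2.196, -2.246, -0.004]
force: [0.6, -0.4, -1.0]
width: 0.029
```

```bash
python3 snap.py w24
```

```text
23.45 [0.5009 0.2705 0.1818] jaw deg 1.29 down [ 0.0013  0.0026 -1.    ] w 0.029 j6 [0.49 0.47] F [ 0.6 -0.4 -1. ]
```

View pics/w24.png

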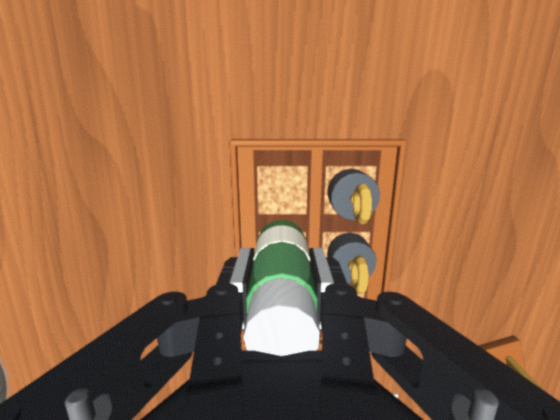

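```bash
python3 pads.py w24 283,190
```

```text
hsv [ 16 121 228]
rect mm (array([504. , 267.4]), array([55.5, 55.4]), 1.4) minus jaw bias 2.3mm: [501.7 267.3] px [256.375 165.375] [307.125 214.375]
```

send_rows --deltas '[[[-1,0.05,-0.2,0,0,0,0],[-1,0.05,-0.25,-3,0,0,0],[-1,0.05,-0.25,-7,0,0,0],[-1,0.05,-0.25,-10.5,0,0,0],[-1,0.05,-0.25,-12.2,0,0,0],[-1,0.05,-0.25,-12.2,0,0,0],[-1,0.05,-0.25,-12.2,0,0,0]]]'

```text
clock: 24.2
tcp_pos: [0.5022, 0.2656, 0.0601]
orientation: [-2.198, -2.244, -0.003]
force: [0.4, -0.0, -0.2]
width: 0.0289
```

send_rows --deltas '[[[-1,-0.05,0.2,-0.8,0,0,0],[-1,-0.05,0.2,-1.6,0,0,0],[-1,-0.05,0.2,-2.1,0,0,0],[-1,-0.05,0.2,-2.3,0,0,0],[-1,-0.05,0.2,-2.3,0,0,0]]]'

```text
clock: 24.7
tcp_pos: [0.5015, 0.2675, 0.0369]
orientation: [-2.198, -2.244, -0.002]
force: [0.0, 0.4, -0.5]
width: 0.0283
```

```bash
python3 snap.py w25
```

```text
24.7 [0.5015 0.2675 0.0369] jaw deg 1.19 down [ 7.0e-04  1.5e-03 -1.0e+00] w 0.0283 j6 [0.49 0.46] F [ 0.   0.4 -0.5]
```

View pics/w25.png

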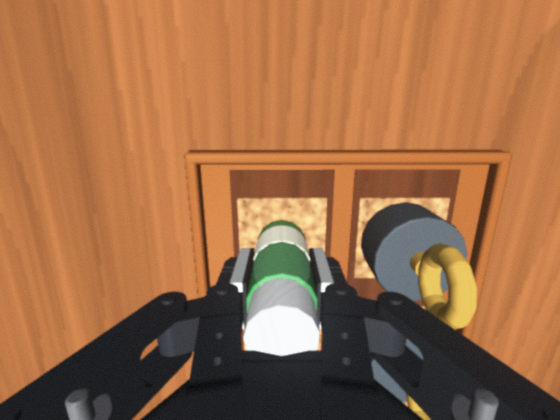

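The tube is centred over the NL pad (pad sides at 237 and 327, tube at about 282). Feeling for contact.

send_rows --deltas '[[[-1,0,0,-0.1,0,0,0],[-1,0,0,-0.15,0,0,0],[-1,0,0,-0.15,0,0,0]]]'

```text
clock: 25.05
tcp_pos: [0.5017, 0.2676, 0.0356]
orientation: [-2.198, -2.244, -0.003]
force: [-0.8, 0.2, -0.8]
width: 0.0289
```

send_rows --deltas '[[[-1,0,0,-0.06,0,0,0],[-1,0,0,-0.1,0,0,0],[-1,0,0,-0.1,0,0,0]]]'

```text
clock: 25.35
tcp_pos: [0.5018, 0.2677, 0.0354]
orientation: [-2.198, -2.244, -0.003]
force: [-1.9, -1.3, 8.0]
width: 0.0288
```

Contact. Releasing as before.

send_rows --deltas '[[[-1,0,0,0.02,0,0,0],[-0.1,0,0,0.02,0,0,0],[-0.1,0,0,0.02,0,0,0],[-0.05,0,0,0.02,0,0,0]]]'

```text
clock: 25.75
tcp_pos: [0.5018, 0.2677, 0.0355]
orientation: [-2.198, -2.244, -0.003]
force: [0.2, -0.1, 0.7]
width: 0.0409
```

```bash
python3 snap.py w26
```

```text
25.75 [0.5018 0.2677 0.0355] jaw deg 1.19 down [ 0.0011  0.0017 -1.    ] w 0.0409 j6 [0.49 0.46] F [ 0.2 -0.1  0.7]
```

View pics/w26.png

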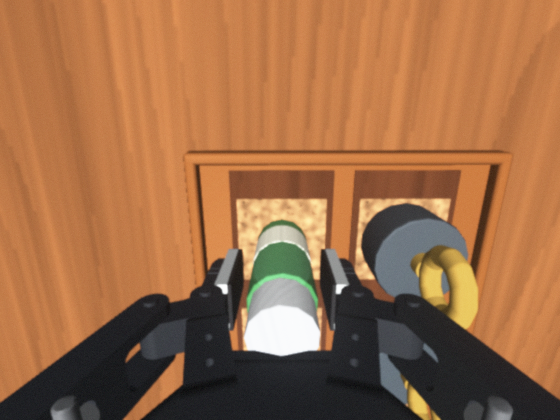

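send_rows --deltas '[[[0,0,0,1.5,0,0,0],[0,0,0,4,0,0,0],[0,0,0,8,0,0,0],[0,0,0,12,0,0,0],[0,0,0,16,0,0,0],[0,-2,3,20,0,0,0],[0,-5,6,22,0,0,0],[0,-8,10,22,0,0,0]]]'

```text
clock: 26.6
tcp_pos: [0.4227, 0.3687, 0.2607]
orientation: [2.2, 2.242, 0.014]
force: [0.6, 0.9, -1.5]
width: 0.0424
```

send_rows --deltas '[[[0,-3,4,0,0,0,0],[0,-6,8,0,0,0,0],[0,-9,12,0,0,0,0],[0,-12,15,0,0,0,0],[0,-12,15,0,0,0,0],[0,-12,15,0,0,0,0]]]'

```text
clock: 27.2
tcp_pos: [0.3019, 0.5191, 0.2615]
orientation: [2.197, 2.244, 0.015]
force: [-0.4, -0.4, 0.2]
width: 0.0427
```

Run:
```python
from plant import sense,snapshot,env
import cv2,numpy as np
s=sense();print(s["clock"],s["tcp_pos"],s["joint_positions"])
d=snapshot("top");cv2.imwrite("pics/top2.png",d["img"][:,:,::-1]);np.savez("pics/top2.npz",**d)
cv2.imwrite("pics/top2a.png",cv2.resize(d["img"][180:330,120:430,::-1],None,fx=2.5,fy=2.5,interpolation=cv2.INTER_CUBIC))
d=snapshot("scene");cv2.imwrite("pics/scene2.png",d["img"][:,:,::-1]);np.savez("pics/scene2.npz",**d)
```

```text
27.2 [0.3018655  0.51911565 0.26145991] [ 1.04324781  0.2833001   1.66210119 -0.00312638  1.18718137  1.0233033 ]
```

View pics/top2a.png

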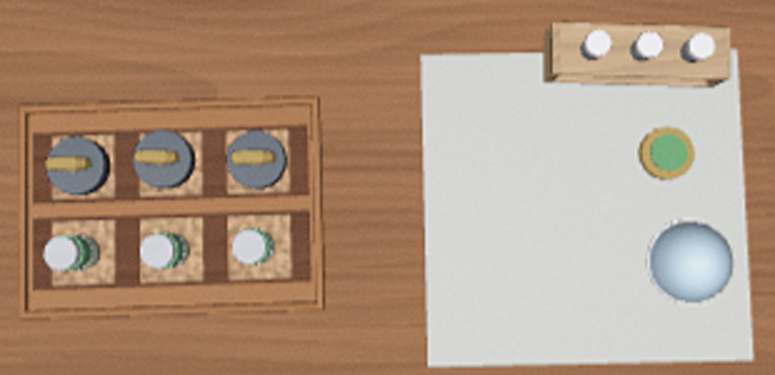

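View pics/scene2.png

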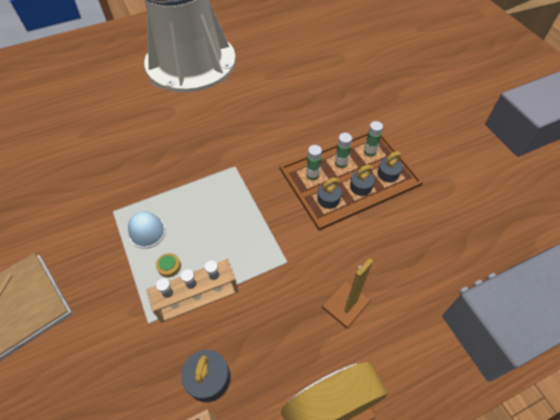

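```bash
sed -e 's/top0/top2/' m1.py > m1b.py; python3 m1b.py | grep True
python3 - <<'E'
import cv2,numpy as np
a=np.load("pics/top0.npz")["img"].astype(int);b=np.load("pics/top2.npz")["img"].astype(int)
D=cv2.GaussianBlur(np.abs(a-b).max(2).astype(np.float32),(0,0),1)
for n,(u,v,r) in dict(weight1=(185,243,13),tube1=(185,280,10),dome=(397,285,18),level=(387,241,11),rack=(376,200,30)).items():
    print(n,D[v-r:v+r,u-r:u+r].max().round(0),D[v-r:v+r,u-r:u+r].mean().round(1))
E
```

```text
cap True [143.5 280.7] r 7.2 [0.5025 0.2695 0.093 ] rect ctr [0.5021 0.2692] ang 138.7 [0.026 0.026]
cap True [182.6 280. ] r 7.2 [0.5031 0.1915 0.093 ] rect ctr [0.5032 0.1923] ang 158.7 [0.027 0.027]
cap True [218.9 278.4] r 7.2 [0.5057 0.1187 0.093 ] rect ctr [0.5055 0.1186] ang 0.1 [0.026 0.027]
slate True [150.7 246. ] r 12.1 [0.5749 0.269  0.038 ] rect ctr [0.5748 0.2685] ang 84.7 [0.047 0.049]
slate True [222.2 243.5] r 11.6 [0.5789 0.1175 0.038 ] rect ctr [0.5786 0.1172] ang 44.7 [0.046 0.048]
slate True [185.2 243.2] r 12.0 [0.5803 0.196  0.038 ] rect ctr [0.5804 0.1959] ang 89.5 [0.048 0.047]
gold True [146.6 244.9] r 9.0 [0.575  0.2684 0.078 ] rect ctr [0.5742 0.2684] ang 89.5 [0.037 0.01 ]
gold True [221.  243.1] r 8.4 [0.5772 0.1163 0.078 ] rect ctr [0.5782 0.1163] ang 89.5 [0.034 0.01 ]
gold True [182.4 242.2] r 8.5 [0.5797 0.1953 0.078 ] rect ctr [0.5789 0.1953] ang 89.5 [0.035 0.01 ]
weight1 5.0 3.0
tube1 6.0 2.4
dome 4.0 1.9
level 4.0 2.4
rack 31.0 2.4
```

All six pieces stand in their pads. The far row at (78,164), (163,158), (255,158) in the enlarged top view is all weights, and the near row at (69,252), (163,250), (252,246) is all upright tubes. The weight, tube, dome and level that were not to move show no change from the first picture.

```bash
python3 -c "
from plant import env,sense;print(sense()['clock']);print(env.hand_in())"
```

```text
27.3
the job is handed in; nothing more can be done
None
```

I moved both weights into the far row and both tubes into the near row, and handed the job in at 27.3 s with the gripper open and clear of everything.

- **Placing:** The last top picture shows the tubes within about 1 mm of their pad centres and the weights within about 1.5 to 2.5 mm. The weights' rings lie along the row within about 2°, and the tubes stand upright.
- **Undisturbed pieces:** The weight and tube already on the tray, the dome and the level show no change between the first and last pictures. The rack's check region differed in part (31 grey levels at most). I put that down to the tube taken from beside it, since the region takes in part of that tube, but I did not check further.
- **Disagreements:** The top and wrist cameras differed by about 2 mm, within the stated calibration. I placed by the wrist camera, corrected by what the grasps showed. By the wrist camera the weights are within about 1 mm of centre, so most of their offset above is this disagreement.
- **Forces:** The highest wrist force reported was about 17 N, when setting down the first tube. Readings come only at the end of each move.

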